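Make up and scan an engine overhaul kit

ROBOT

A 6-joint arm with a two-finger parallel gripper is mounted at the origin on the work surface. World frame = base frame: x ahead of the robot, y to its left, z up, the work surface at z = 0. Lengths are in m, angles in rad, forces in N, time in s.
With the tool pointing down it reaches from about 0.275 to 0.725 m from the base axis. Payload 5.6 kg.
Tool frame: the origin (TCP) lies between the finger pads; the fingertips stand robot.nose_length ahead of it and the grasp point (between the pads) lies 5 mm behind it (robot.nose_length is the distance from the TCP to the fingertips, in m); z points along the fingers, y is the line along which they close (so a half turn about z gives the same grasp; the last joint's range is limited). The gripper opens to 85 mm and grips with 20 to 120 N. Pads are 22 mm wide; open, the fingers measure 114 mm over their backs; the gripper's body (76 mm by 85 mm) begins 54 mm behind the grasp point. The pads swing forward as they close: fully open they stand 13 mm farther back than shut.
Start: joints at [-0.842, 0.255, 0.108, 0, -1.424, -0.285], TCP at [0.236, -0.497, 0.245] pointing down, gripper open.
Joint ranges: [-2.95, 2.95], [-1.21, 1.97], [-1.09, 1.5], [-2.87, 1.71], [-2.94, -0.07], [-3.05, 3.05]. Speed limits (rad/s): [2.57, 2.57, 3.14, 3.14, 3.14, 3.14].

INTERFACE

Orientations are given as [roll, pitch, yaw] about the fixed x, y, z axes, in that order (R = Rz(yaw) Ry(pitch) Rx(roll)).
In Python, from rig import get_obs, cams, job, robot gives the robot as it stands.
- The arm moves only by the tool servo_tool, never from a script. Its argument "plan" is a list of rows, each a list of 3 entries, a list of its own where there are three numbers: the turn, a rotation vector about the world's x, y, z in rad, then the shift along the world's x, y, z in m, then the closure, from -1 (fully open) to 1 (shut). In form: [[[ax, ay, az], [dx, dy, dz], gripper], ...]. A call has 1 to 10 rows; each row shifts and turns the commanded pose from where the row before left it; what a row does not reach is not made up. A row lasts 1/12 s, in which the tool goes at most 41.7 mm and 7.16 degrees, less where a joint would pass 70% of its speed; a pose out of reach is approached as far as the arm can. A call is refused whole if a number of a shift passes 0.0417 or a number of a turn 0.125, either way. A call with a gripper value outside its range is refused whole. The fingers move at their own pace and stop on an object; "squeeze" is the grip in N (left out, the last holds). Time passes only in rows, so rows that do not move let the fingers close. It gives the time, the measured TCP pose, the force, the opening and the grip force at its end, in the units of the state.
- get_obs(): the state, without advancing time (a new reading comes with each control period).
- cams.camera(name): name is "side" or "top"; returns (picture, depth): 420x560x3 uint8, blue, green, red; 420x560 float32, m along the optical axis (not along the pixel's ray), 0 where there is no reading.
- cams.camera_params(name): a dict with "camera_matrix" (3x3 intrinsics, pixels), "rvec" (rotation vector, rad) and "tvec" (3), from world to camera coordinates, as OpenCV has them. Camera axes: x right, y down, z forward; pixel columns grow to the right and rows downward; lengths in m; the calibration is good to about 2 mm. A picture is of the moment at which its call begins. camera_params takes no time and is no camera call.
- job.finish_job(): hands the job in; it is judged then, once.
The state is a dict: "t": time; "q": joint angles; "joint_velocities": joint speeds; "effort": joint torques, N m; "eef_pos": TCP position; "orientation": TCP orientation; "contact_force": force on the tool from outside, world axes, zero at the start; "moment": the same for the moment, N m; "finger_gap": finger opening in m; "grip_force": force on a finger pad.
Only numpy, scipy, OpenCV 4.12 (cv2) and the standard library are available. Lean on these libraries where they do the work, as an engineer would, in place of code of your own. Each camera call takes 0.05 s, during which the arm holds its last target. There are 200 camera calls.

TASK

Make up the engine kit without lifting any of it off the bench: slide every flat gasket pack on the bench into a white outline of its own on the green mat, lying flat and squared up inside the lines. Slide the upright steel cylinder liner from the red circle to the white circle in front of the scanner, squeeze the scanner's orange trigger fully home and let it spring back, and only then slide the liner on into the white circle on the mat. Leave everything else on the bench where it stands.

Things in the scene. Friction and masses are not known exactly. Their poses are not given: they have to be found in the camera images.
- pack1: a flat gasket pack, blue with a white label, 80 (its x) x 50 (its y) x 14 mm thick, about 0.25 kg, lying flat on the bench; origin at the centre of its underside. Two to four packs are present; None if absent
- pack2: a flat gasket pack, brown card with a white label, 80 (its x) x 50 (its y) x 14 mm thick, about 0.25 kg, lying flat on the bench; origin at the centre of its underside. Two to four packs are present; None if absent
- pack3: a flat gasket pack, white with a blue label, 80 (its x) x 50 (its y) x 14 mm thick, about 0.25 kg, lying flat on the bench; origin at the centre of its underside. Two to four packs are present; None if absent
- pack4: a flat gasket pack, yellow with a white label, 80 (its x) x 50 (its y) x 14 mm thick, about 0.25 kg, lying flat on the bench; origin at the centre of its underside. Two to four packs are present; None if absent
- kit_mat: green kit mat, 215 (x) x 280 (y) mm, thin vinyl flush with the bench (no step at its edge), origin at its centre on the bench; four white-lined pack outlines in two columns and a white circle at its -y end
- bay1 (a point): centre, at bench level, of a white outline on the mat, inside 96 (along the mat's x) x 66 mm (along its y), at (-52, 10) mm in the mat's frame; any pack may go in it, one pack each, long side along the mat's x
- bay2 (a point): centre, at bench level, of a white outline on the mat, inside 96 (along the mat's x) x 66 mm (along its y), at (52, 10) mm in the mat's frame; any pack may go in it, one pack each, long side along the mat's x
- bay3 (a point): centre, at bench level, of a white outline on the mat, inside 96 (along the mat's x) x 66 mm (along its y), at (-52, 95) mm in the mat's frame; any pack may go in it, one pack each, long side along the mat's x
- bay4 (a point): centre, at bench level, of a white outline on the mat, inside 96 (along the mat's x) x 66 mm (along its y), at (52, 95) mm in the mat's frame; any pack may go in it, one pack each, long side along the mat's x
- kit_circle (a point): centre, at bench level, of the white circle on the mat, 76 mm inside diameter: the liner's final place
- waiting_circle: red painted circle on a thin black square flush with the bench, 76 mm inside diameter, flush; origin at its centre; the liner stands here at the start
- scan_circle (a point): centre, at bench level, of the white painted circle on a thin black square in front of the scanner's window, 76 mm inside diameter, flush
- liner: steel cylinder liner: an upright open tube, outer diameter 60, wall 5.5, height 80 mm, 0.6 kg; origin at the centre of its underside, z along its axis
- scanner: grey hand scanner lying on its side on a fixed clamp post; its window looks along its +y at the scan circle. Origin on the bench under the grip. In its frame: black grip, a level bar along x from -61 to 49 mm, its back face at y -27 mm, front face at y +3 mm, z 70 to 100 mm; grey head x 45 to 105, y -43 to 71, z 60 to 110 mm; base plate 10 mm thick under the head
- squeeze_point (a point): point on the scanner grip, 85 mm above the bench, midway (along the scanner's y) between the grip's back face and the outer face of the squeezed trigger: close the fingers along the scanner's y about it, from above; 54 mm across at rest, 41 mm when squeezed
- trigger_pad (a point): orange trigger (60 mm long, 20 mm high) at the +y face of the grip, 40 mm from its hinge: middle of the trigger where a finger presses; moves with it
- trigger (a joint): trigger angle: 0 at rest (sprung out), 0.28 rad squeezed fully home; springs back when released; about 3 N to start and 8 N to finish at the pad
- air_filter: yellow air filter, 84 mm diameter, 66 mm high, leave alone; origin at centre of underside
- tape_roll: roll of amber tape lying flat, 90 mm diameter, 45 mm high, leave alone; origin at centre of underside
- oring_jar: jar with red cap, 56 mm diameter, 75 mm high, leave alone; origin at centre of underside
- bearing_box: brown carton 70 x 85 x 45 mm, leave alone; origin at centre of underside
- thread_can: blue can, 52 mm diameter, 85 mm high, leave alone; origin at centre of underside
- spanner: steel spanner lying flat, leave alone; origin near its middle
- piston: aluminium piston standing up, 54 mm diameter, 50 mm high, leave alone; origin at centre of underside

How it is judged:
By the outcome, as a careful person would: the job done as asked, in the order asked, and still so for the second after the job is handed in, with the robot touching nothing.
Of pack1, pack2, pack3, pack4 only 2 to 4 are there at a start; the rules pass over those that are not, and their reading is None.
At some moment in a run one of pack1, pack2, pack3, pack4 may be knocked a few centimetres aside while the robot is not near it.
Once in a run the grip may slacken for a moment while it holds something.
It also fails if it takes over 210 s, if anything falls off the work surface, if the arm or the gripper's body presses on something with over 40 N, if the wrist force passes 120 N, or if a joint passes its speed limit or range.

## Working session

There is one attempt and no reset: what is moved stays moved. The work goes in short steps, Python scripts to look and compute and a tool call to move; the robot and the scene stay as the last step left them, time stands still between calls to the robot, and variables do not carry over. Pictures are saved under pics/ and viewed, at most 14 in all, crops included, and the job is handed in when it is done.

Besides the shell and the picture viewer there is one more tool, called after ">>>" as name(argument=value, ...), one argument or row to a line, values as JSON. servo_tool: Moves the arm, as the interface text tells. Its arguments: {"type":"object","properties":{"plan":{"type":"array","items":{"type":"array"}},"squeeze":{"type":"number"}},"required":["plan"]}

```bash
ls; mkdir -p pics
python3 - <<'E'
from rig import get_obs,cams,job,robot
import cv2,numpy as np
print(get_obs()); print(robot.nose_length)
for n in("top","side"):
    im,d=cams.camera(n); np.savez(f"pics/{n}0.npz",im=im,d=d); cv2.imwrite(f"pics/{n}0.png",im)
    print(n,cams.camera_params(n))
E
```

```text
pics
{'t': 0.0, 'q': array([-8.42410528e-01,  2.55746997e-01,  1.07000582e-01, -4.77603506e-04,
       -1.42389514e+00, -2.84590553e-01]), 'joint_velocities': array([-1.59322961e-03, -2.48678691e-05, -1.02257116e-03, -4.04572579e-04,
        8.14427300e-04,  2.62348783e-04]), 'effort': array([-8.15205676e-04, -3.86635637e+01,  2.37938333e+01,  5.36519498e+00,
       -6.07192836e-03,  3.05572587e-05]), 'eef_pos': array([ 0.23600159, -0.49627249,  0.24439377]), 'orientation': array([ 3.13968902e+00, -6.47479979e-05, -2.69786769e+00]), 'contact_force': array([ 0.10393495, -0.79142185, -1.23106236]), 'moment': array([-0.02307966, -0.01570097,  0.00421176]), 'grip_force': 0.0, 'finger_gap': 0.08546022973915902}
0.014
top {'camera_matrix': array([[426.68407756,   0.        , 285.85655941],
       [  0.        , 426.68407756, 205.73621123],
       [  0.        ,   0.        ,   1.        ]]), 'rvec': array([ 2.222159  , -2.16246373,  0.04102362]), 'tvec': array([-0.05151128,  0.56190543,  1.10006952])}
side {'camera_matrix': array([[501.22647661,   0.        , 279.23335007],
       [  0.        , 501.22647661, 216.57417967],
       [  0.        ,   0.        ,   1.        ]]), 'rvec': array([ 0.52876272, -2.64803424,  1.20952899]), 'tvec': array([0.49668198, 0.22249573, 1.02573731])}
```

View pics/top0.png

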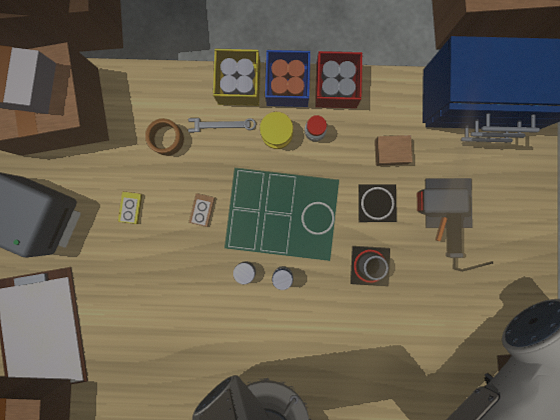

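View pics/side0.png

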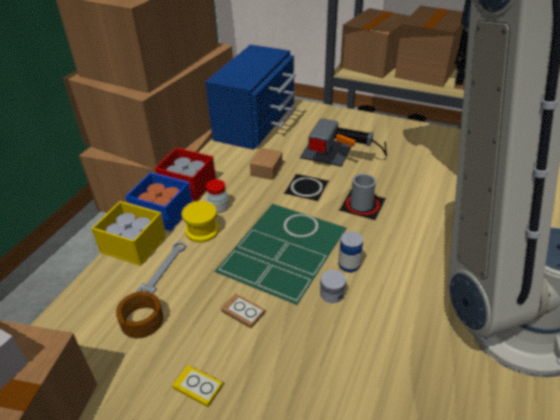

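Top view: yellow pack (130,208), brown pack (202,210), mat (282,214), kit circle (318,218), scan circle (377,203), liner on red circle (372,266), scanner head (447,203), trigger (442,229), grip (456,235); thread can (282,278) and piston (244,272) stand near the mat. The side view agrees and shows two packs.

```bash
cat > h.py <<'E'
from rig import get_obs,cams,job,robot
import cv2,numpy as np
P={n:cams.camera_params(n) for n in("top","side")}
def grab(n,save=None):
    im,d=cams.camera(n)
    if save: cv2.imwrite(f"pics/{save}.png",im)
    return im,d
def RT(n): p=P[n]; return cv2.Rodrigues(p["rvec"])[0],np.ravel(p["tvec"]),p["camera_matrix"]
def ray(n,uv,z):
    R,t,K=RT(n); uv=np.atleast_2d(uv).astype(float)
    r=np.c_[uv,np.ones(len(uv))]@np.linalg.inv(K).T@R; c=-R.T@t
    return (c+r*((z-c[2])/r[:,2])[:,None])[:,:2]
def cloud(n,d):
    R,t,K=RT(n); v,u=np.mgrid[:420,:560]
    p=np.stack([(u-K[0,2])*d/K[0,0],(v-K[1,2])*d/K[1,1],d],-1)
    return (p-t)@R
def comps(m,amin=15):
    k,l,s,c=cv2.connectedComponentsWithStats(m.astype(np.uint8))
    return [(l==i) for i in range(1,k) if s[i,4]>=amin]
def uv(m): v,u=np.nonzero(m); return np.c_[u,v]
def rect(pts):
    """centre, long, short, yaw of long side"""
    c,(w,h),a=cv2.minAreaRect((pts*1000).astype(np.float32))
    if w<h: w,h,a=h,w,a+90
    return np.round(c,1),round(w,1),round(h,1),round((a+90)%180-90,1)
def hsv(im): return cv2.cvtColor(im,cv2.COLOR_BGR2HSV).astype(int)
def packs(n,im,d):
    X=cloud(n,d); z=X[...,2]
    m=(z>.007)&(z<.022)&(X[...,0]>.2)&(X[...,0]<.75)&(X[...,1]>-.15)&(X[...,1]<.55)
    out=[]
    for c in comps(m,150):
        out.append((rect(ray(n,uv(c),.014)),round(float(np.median(z[c])),4),im[c].mean(0).astype(int)))
    return out
E
python3 - <<'E'
from h import *
for n in("top","side"):
    f=np.load(f"pics/{n}0.npz"); im,d=f["im"],f["d"]; H=hsv(im); X=cloud(n,d)
    print(n)
    for o in packs(n,im,d): print(" flat",o)
    ok=(X[...,0]>.15)&(X[...,0]<.8)&(abs(X[...,1])<.6)
    g=ok&(H[...,0]>65)&(H[...,0]<90)&(H[...,1]>80)&(H[...,2]>40)&(abs(X[...,2])<.02)
    for c in comps(g,300): print(" green",rect(ray(n,uv(c),0)))
    # everything standing
    m=ok&(X[...,2]>.03)&(X[...,2]<.15)
    for c in comps(m,60):
        p=X[c]; h=np.percentile(p[:,2],95); q=p[p[:,2]>h-.008]
        print(" tall h%.3f"%h,rect(q[:,:2]))
    bl=ok&(H[...,2]<60)&(abs(X[...,2])<.02)
    for c in comps(bl,200): print(" dark",rect(ray(n,uv(c),0)))
    w=ok&(H[...,1]<70)&(H[...,2]>130)&(abs(X[...,2])<.015)
    for c in comps(w,40): print(" white",rect(ray(n,uv(c),0)))
    o=ok&(H[...,0]>5)&(H[...,0]<16)&(H[...,1]>170)&(X[...,2]>.05)
    for c in comps(o,15): print(" orange",rect(X[c][:,:2]),X[c][:,2].mean())
E
```

```text
top
 flat ((array([548.3, 372.4]), 79.7, 54.2, -5.5), 0.0142, array([103, 140, 144]))
 flat ((array([547.5, 185. ]), 79.5, 51.0, -11.4), 0.0139, array([108, 120, 133]))
 green (array([594.8, -20.2]), 91.4, 61.2, -5.2)
 green (array([ 534.9, -106.8]), 211.4, 113.5, -5.3)
 green (array([ 533.7, -120.3]), 71.1, 68.5, -88.5)
 green (array([499.2,  73.7]), 91.5, 61.1, -5.0)
 green (array([491.5, -11.1]), 91.8, 61.5, -5.1)
 tall h0.144 (array([721.3, 507.6]), 177.3, 67.0, -53.7)
 tall h0.140 (array([ 780.8, -442.4]), 109.5, 18.6, 79.9)
 tall h0.069 (array([755.9,  -5.7]), 82.6, 82.2, 29.2)
 tall h0.077 (array([ 764.5, -106.3]), 48.4, 45.0, 2.1)
 tall h0.146 (array([ 779.9, -549.4]), 92.9, 2.5, 89.6)
 tall h0.047 (array([734.2, 286.3]), 88.6, 88.2, 75.6)
 tall h0.047 (array([ 714.9, -308.4]), 86.0, 70.3, -86.8)
 tall h0.132 (array([509.9, 558.1]), 173.6, 83.6, -0.0)
 tall h0.111 (array([ 532.3, -416. ]), 160.1, 111.4, 0.5)
 tall h0.082 (array([ 416.3, -258.2]), 58.8, 58.0, -41.7)
 tall h0.053 (array([390. ,  65.9]), 52.7, 51.6, -60.1)
 tall h0.087 (array([380.5, -31.3]), 46.2, 46.1, -88.7)

[... 1325 characters left out ...]
ray([385.9,  67.5]), 54.5, 51.1, -71.7)
 tall h0.148 (array([158.5,  79. ]), 31.4, 3.2, -62.3)
 tall h0.046 (array([730.4, 286. ]), 90.6, 88.5, -60.9)
 tall h0.146 (array([709.4, 514.8]), 148.3, 4.9, -78.5)
 dark (array([ 563.7, -458.4]), 127.3, 78.8, 67.0)
 dark (array([ 575.5, -275.6]), 66.1, 64.8, 3.0)
 white (array([ 512.2, -133.1]), 85.2, 37.3, -63.5)
 white (array([ 557.2, -102.4]), 71.3, 24.2, -53.7)
 white (array([781.8, 133. ]), 171.8, 36.0, -85.1)
 white (array([544. , 177.6]), 64.1, 38.9, -11.8)
 white (array([544.9, 369.4]), 61.1, 35.6, -5.7)
 orange (array([ 514.6, -416. ]), 64.2, 35.4, 3.8) 0.0865955436099037
 orange (array([725.6, 565. ]), 57.3, 45.2, 10.9) 0.15951729177903948
```

Run:
```python
from h import *
out=[]
for n,(r0,r1,c0,c1) in dict(top=(165,285,400,500),side=(110,180,290,400)).items():
    f=np.load(f"pics/{n}0.npz"); im,d=f["im"],f["d"]; H=hsv(im); X=cloud(n,d)
    out.append(cv2.resize(im[r0:r1,c0:c1],(400,480 if n=="top" else 255),interpolation=cv2.INTER_CUBIC))
    box=(X[...,0]>.4)&(X[...,0]<.65)&(X[...,1]<-.33)&(X[...,1]>-.52)
    m=box&(X[...,2]>.1)&(X[...,2]<.12)
    for c in comps(m,60): print(n,"head/grip top",rect(ray(n,uv(c),.11)),rect(X[c][:,:2]),c.sum())
    o=(H[...,0]>3)&(H[...,0]<18)&(H[...,1]>150)&box&(X[...,2]>.05)
    for c in comps(o,15):
        q=ray(n,uv(c),.095);print(n,"orange",rect(q),X[c][:,2].mean(),q[:,0].min(),q[:,0].max())
    g=box&(X[...,2]>.06)&(X[...,2]<.106)&(H[...,2]<90)&(H[...,1]<90)
    for c in comps(g,40): print(n,"grip",rect(X[c][:,:2]),np.percentile(X[c],[2,50,98],axis=0).round(3).tolist())
cv2.imwrite("pics/crop.png",np.vstack([out[0],out[1]])[:600])
```

```text
top head/grip top (array([ 578.2, -412.4]), 113.7, 66.8, -89.3) (array([ 578.9, -414.8]), 113.0, 67.5, -89.5) 1182
top head/grip top (array([ 472.3, -434.8]), 48.2, 30.7, 19.0) (array([ 472.2, -438.2]), 48.4, 30.5, 18.9) 87
top orange (array([ 575.9, -363.7]), 31.4, 2.4, 0.7) 0.10294125331675123 0.5601461084162871 0.5915953154922786
top orange (array([ 513.4, -412.6]), 55.7, 6.5, -16.4) 0.09448450046437729 0.4867992927431907 0.540040850216259
top grip (array([ 502.5, -412.8]), 107.0, 102.7, -1.6) [[0.456, -0.457, 0.078], [0.51, -0.437, 0.098], [0.554, -0.369, 0.104]]
side head/grip top (array([ 574.4, -404.1]), 123.3, 60.2, -88.0) (array([ 577.5, -414.6]), 116.1, 57.8, -87.9) 466
side orange (array([ 511.3, -401.9]), 70.4, 40.8, -12.1) 0.08638006679012887 0.47812417350875547 0.5427817150458583
side grip (array([ 500.4, -407.1]), 114.1, 94.1, -2.2) [[0.444, -0.452, 0.069], [0.51, -0.432, 0.095], [0.552, -0.364, 0.105]]
```

View pics/crop.png

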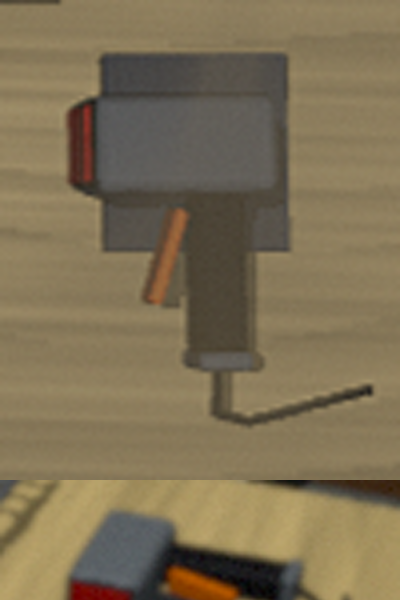

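Crop: red window faces +y, trigger hinged near the head (183,210) with its free end at (152,300); grip centre column ~218. Squeeze point ≈ (0.502, −0.434). Liner first.

>>> servo_tool(
  plan=[
    [[0,0,-0.111],[0.022,0.03,0],-1],
    [[0,0,-0.111],[0.022,0.03,0],-1],
    [[0,0,-0.111],[0.022,0.03,0],-1],
    [[0,0,-0.111],[0.022,0.03,0],-1],
    [[0,0,0],[0.022,0.03,0],-1],
    [[0,0,0],[0.022,0.03,0],-1],
    [[0,0,0],[0.023,0.03,-0.02],-1],
    [[0,0,0],[0.023,0.029,-0.02],-1],
    [[0,0,0],[0,0,-0.02],-1],
    [[0,0,0],[0,0,0],-1],
  ],
  squeeze=30,
)

```text
t: 0.93
eef_pos: [0.4108, -0.2577, 0.1818]
orientation: [3.138, -0.007, -3.133]
contact_force: [-0.4, -0.3, -1.4]
finger_gap: 0.0851
grip_force: 0.0
```

>>> servo_tool(
  plan=[
    [[0,0,0],[0.003,0,-0.034],-1],
    [[0,0,0],[0,0,-0.034],-1],
    [[0,0,0],[0,0,-0.034],-1],
    [[0,0,0],[0,0,-0.034],-1],
    [[0,0,0],[0,0,0],0.5],
    [[0,0,0],[0,0,0],0.5],
    [[0,0,0],[0,0,0],0.5],
    [[0,0,0],[0,0,0],0.5],
    [[0,0,0],[0,0,0],0.5],
    [[0,0,0],[0,0,0],0.5],
  ],
)

```text
t: 1.77
eef_pos: [0.4157, -0.2607, 0.0511]
orientation: [-3.141, 0.002, -3.136]
contact_force: [0.0, 0.9, -3.8]
finger_gap: 0.0604
grip_force: 33.9
```

>>> servo_tool(
  plan=[
    [[0,0,0],[0.008,-0.001,0],0.5],
    [[0,0,0],[0.018,-0.002,0],0.5],
    [[0,0,0],[0.02,-0.002,0],0.5],
    [[0,0,0],[0.02,-0.002,0],0.5],
    [[0,0,0],[0.02,-0.002,0],0.5],
    [[0,0,0],[0.02,-0.002,0],0.5],
    [[0,0,0],[0.02,-0.002,0],0.5],
    [[0,0,0],[0.02,-0.002,0],0.5],
    [[0,0,0],[0.012,-0.001,0],0.5],
    [[0,0,0],[0.004,0,0],0.5],
  ],
)

```text
t: 2.6
eef_pos: [0.5784, -0.2771, 0.0511]
orientation: [-3.14, -0.0, -3.135]
contact_force: [-4.6, -0.5, -0.5]
finger_gap: 0.0603
grip_force: 34.5
```

>>> servo_tool(
  plan=[
    [[0,0,0],[0,0,0],0.5],
    [[0,0,0],[0,0,0],0.5],
  ],
)

```text
t: 2.77
eef_pos: [0.5782, -0.277, 0.0509]
orientation: [-3.14, 0.003, -3.135]
contact_force: [1.2, -2.0, -1.3]
finger_gap: 0.0602
grip_force: 34.6
```

Run:
```python
from h import *
o=get_obs();print(o["eef_pos"],o["finger_gap"],o["grip_force"])
im,d=grab("side");im2,_=grab("top")
cv2.imwrite("pics/a1.png",np.hstack([cv2.resize(im[110:230,260:400],(400,343)),cv2.resize(im2[150:260,330:490],(400,343))]))
```

```text
[ 0.57823398 -0.27698496  0.0508516 ] 0.06018704758024946 34.55470088403672
```

View pics/a1.png

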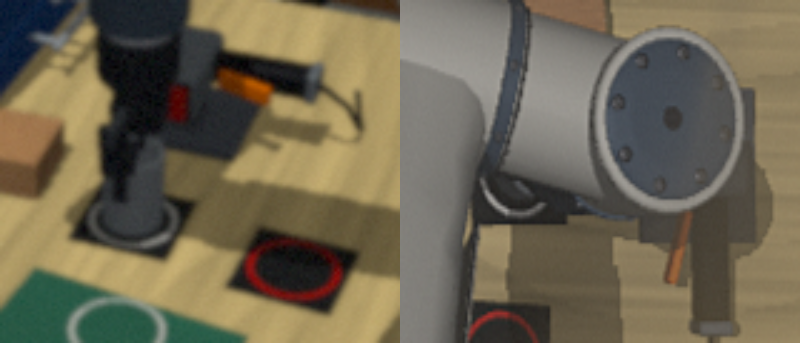

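The side view shows the liner inside the white scan circle. Release and rise.

>>> servo_tool(
  plan=[
    [[0,0,0],[0,0,0],-1],
    [[0,0,0],[0,0,0],-1],
    [[0,0,0],[0,0,0],-1],
    [[0,0,0],[0,0,0],-1],
    [[0,0,0],[0,0,0.015],-1],
    [[0,0,0],[0,0,0.035],-1],
    [[0,0,0],[0,0,0.035],-1],
    [[0,0,0],[0,0,0.035],-1],
    [[0,0,0],[0,0,0],-1],
  ],
)

```text
t: 3.62
eef_pos: [0.5803, -0.2784, 0.179]
orientation: [-3.135, 0.013, -3.135]
contact_force: [-0.4, -0.3, 1.4]
finger_gap: 0.0854
grip_force: 0.0
```

>>> servo_tool(
  plan=[
    [[0,0,0],[-0.015,-0.03,0.01],-1],
    [[0,0,0],[-0.015,-0.032,0],-1],
    [[0,0,0],[-0.015,-0.032,0],-1],
    [[0,0,0],[-0.015,-0.032,0],-1],
    [[0,0,0],[-0.015,-0.03,0],-1],
    [[0,0,0],[0,0,0],-1],
    [[0,0,0],[0,0,0],-1],
  ],
)

```text
t: 4.2
eef_pos: [0.5009, -0.434, 0.1794]
orientation: [3.141, -0.001, -3.139]
contact_force: [-0.6, 0.8, -0.5]
finger_gap: 0.0855
grip_force: 0.0
```

Run:
```python
from h import *
o=get_obs();print(o["eef_pos"],o["finger_gap"],o["orientation"])
im,d=grab("side","a2");X=cloud("side",d)
m=(X[...,2]>.07)&(X[...,2]<.09)&(X[...,0]>.5)&(X[...,0]<.65)&(abs(X[...,1]+.277)<.05)
for c in comps(m,20): print(rect(X[c][:,:2]),c.sum())
im,d=grab("top");X=cloud("top",d)
m=(X[...,2]>.07)&(X[...,2]<.09)&(X[...,0]>.5)&(X[...,0]<.65)&(abs(X[...,1]+.277)<.05)
for c in comps(m,20): print(rect(X[c][:,:2]),c.sum())
```

```text
[ 0.50089668 -0.43400003  0.17944858] 0.08546635278482703 [ 3.14116563e+00 -5.32113494e-04 -3.13866405e+00]
(array([ 576.1, -275.1]), 63.8, 56.4, -69.8) 173
(array([ 579.3, -275.7]), 58.3, 56.7, -89.0) 186
```

>>> servo_tool(
  plan=[
    [[0,0,0],[0.001,0.001,-0.03],-1],
    [[0,0,0],[0,0,-0.02],-1],
    [[0,0,0],[0,0,-0.015],-1],
    [[0,0,0],[0,0,-0.015],-1],
    [[0,0,0],[0,0,-0.01],-1],
    [[0,0,0],[0,0,-0.01],-1],
    [[0,0,0],[0,0,0],-1],
  ],
)

```text
t: 4.88
eef_pos: [0.5028, -0.4301, 0.0779]
orientation: [3.139, -0.003, -3.135]
contact_force: [-0.2, 0.4, -0.7]
finger_gap: 0.0856
grip_force: 0.0
```

>>> servo_tool(
  plan=[
    [[0,0,0],[0,-0.002,0],-1],
    [[0,0,0],[0,0,0],0.4],
    [[0,0,0],[0,0,0],0.4],
    [[0,0,0],[0,0,0],0.4],
    [[0,0,0],[0,0,0],0.4],
    [[0,0,0],[0,0,0],0.4],
    [[0,0,0],[0,0,0],0.4],
    [[0,0,0],[0,0,0],0.4],
  ],
  squeeze=40,
)

```text
t: 5.55
eef_pos: [0.5036, -0.4388, 0.0828]
orientation: [-3.132, 0.003, -3.134]
contact_force: [-1.7, -15.5, -0.0]
finger_gap: 0.0412
grip_force: 44.8
```

>>> servo_tool(
  plan=[
    [[0,0,0],[0,-0.003,0],0.6],
    [[0,0,0],[0,0,0],0.6],
    [[0,0,0],[0,0,0],0.6],
    [[0,0,0],[0,0,0],0.6],
  ],
  squeeze=60,
)

```text
t: 5.88
eef_pos: [0.5036, -0.4388, 0.0828]
orientation: [-3.136, 0.002, -3.134]
contact_force: [-2.0, -4.7, 4.8]
finger_gap: 0.0409
grip_force: 42.4
```

Run:
```python
from h import *
a,_=grab("side");b,_=grab("top")
cv2.imwrite("pics/a3.png",np.hstack([cv2.resize(a[90:210,280:420],(400,343)),cv2.resize(b[165:285,380:520],(400,343))]))
```

```text
(no output)
```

View pics/a3.png

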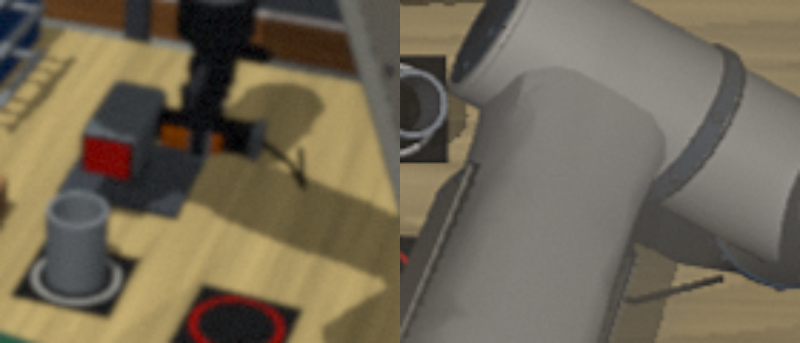

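The trigger lies flat against the grip under the finger, gap 41 mm. Hold briefly, then release and check it springs back.

>>> servo_tool(
  plan=[
    [[0,0,0],[0,0,0],0.8],
    [[0,0,0],[0,0,0],0.8],
    [[0,0,0],[0,0,0],0.8],
    [[0,0,0],[0,0,0],-1],
    [[0,0,0],[0,0,0],-1],
    [[0,0,0],[0,0,0],-1],
    [[0,0,0],[0,0.003,0],-1],
    [[0,0,0],[0,0,0],-1],
  ],
)

```text
t: 6.65
eef_pos: [0.503, -0.4332, 0.0799]
orientation: [3.142, -0.0, -3.135]
contact_force: [1.0, 0.5, 0.1]
finger_gap: 0.0856
grip_force: 0.0
```

>>> servo_tool(
  plan=[
    [[0,0,0],[0,0,0.02],-1],
    [[0,0,0],[0,0,0.035],-1],
    [[0,0,0],[0,0,0.035],-1],
    [[0,0,0],[0,0,0.02],-1],
    [[0,0,0],[0.012,0.032,0],-1],
    [[0,0,0],[0.015,0.032,0],-1],
    [[0,0,0],[0.015,0.032,0],-1],
    [[0,0,0],[0.015,0.032,0],-1],
    [[0,0,0],[0.015,0.032,0],-1],
    [[0,0,0],[0,0,0],-1],
  ],
)

```text
t: 7.48
eef_pos: [0.5774, -0.2683, 0.1899]
orientation: [3.141, 0.001, -3.13]
contact_force: [0.1, -1.3, -0.9]
finger_gap: 0.0853
grip_force: 0.0
```

Run:
```python
from h import *
print(get_obs()["eef_pos"])
for n in("side","top"):
    im,d=grab(n,"a4"+n);X=cloud(n,d);H=hsv(im)
    box=(X[...,0]>.4)&(X[...,0]<.65)&(X[...,1]<-.33)&(X[...,1]>-.52)
    o=(H[...,0]>3)&(H[...,0]<18)&(H[...,1]>150)&box&(X[...,2]>.05)
    for c in comps(o,15): print(n,"orange",rect(ray(n,uv(c),.095)),X[c].mean(0))
    m=(X[...,2]>.07)&(X[...,2]<.09)&(X[...,0]>.5)&(X[...,0]<.65)&(abs(X[...,1]+.277)<.05)
    for c in comps(m,20): print(n,"liner",rect(X[c][:,:2]),c.sum())
    for p in packs(n,im,d): print(p)
```

```text
[ 0.57744929 -0.26832917  0.18988367]
side orange (array([ 508.9, -401.6]), 77.1, 39.5, -16.2) [ 0.51179198 -0.41511514  0.08625392]
side liner (array([ 576.2, -275.6]), 62.8, 56.3, -69.9) 176
((array([726.6,   4.9]), 78.4, 35.4, 73.3), 0.012, array([  2, 133, 150]))
((array([542. , 188.9]), 82.8, 53.8, -10.4), 0.0133, array([121, 142, 157]))
((array([708.2, 303.6]), 87.5, 44.8, 52.2), 0.0145, array([11, 40, 66]))
((array([543. , 377.6]), 82.6, 52.1, -5.3), 0.0133, array([ 92, 163, 173]))
((array([716.9, 479.2]), 81.3, 9.9, -77.6), 0.0146, array([26, 41, 56]))
top orange (array([ 500.5, -409.1]), 29.0, 6.8, -17.7) [ 0.50005662 -0.40921169  0.09387094]
top liner (array([ 558.9, -271.9]), 49.6, 17.1, 82.6) 63
((array([548.4, 373.1]), 79.7, 52.8, -5.5), 0.0141, array([104, 141, 145]))
((array([547.4, 184.9]), 79.6, 51.6, -11.9), 0.0139, array([109, 122, 135]))
```

>>> servo_tool(
  plan=[
    [[0,0,0],[0,-0.009,-0.02],-1],
    [[0,0,0],[0,0,-0.03],-1],
    [[0,0,0],[0,0,-0.03],-1],
    [[0,0,0],[0,0,-0.03],-1],
    [[0,0,0],[0,0,-0.03],-1],
    [[0,0,0],[0,0,0],-1],
    [[0,0,0],[0,0,0],0.5],
    [[0,0,0],[0,0,0],0.5],
    [[0,0,0],[0,0,0],0.5],
    [[0,0,0],[0,0,0],0.5],
  ],
  squeeze=40,
)

```text
t: 8.42
eef_pos: [0.5768, -0.2831, 0.0529]
orientation: [-3.14, 0.005, -3.135]
contact_force: [-0.3, 1.8, 4.9]
finger_gap: 0.06
grip_force: 45.0
```

>>> servo_tool(
  plan=[
    [[0,0,0],[0,0,0],0.5],
    [[0,0,0],[0,0,0],0.5],
  ],
)

```text
t: 8.58
eef_pos: [0.5768, -0.2831, 0.0528]
orientation: [-3.14, 0.005, -3.135]
contact_force: [-0.7, 2.0, 6.7]
finger_gap: 0.0596
grip_force: 45.1
```

>>> servo_tool(
  plan=[
    [[0,0,0],[-0.002,0.008,0],0.5],
    [[0,0,0],[-0.005,0.018,0],0.5],
    [[0,0,0],[-0.005,0.02,0],0.5],
    [[0,0,0],[-0.006,0.02,0],0.5],
    [[0,0,0],[-0.006,0.02,0],0.5],
    [[0,0,0],[-0.006,0.02,0],0.5],
    [[0,0,0],[-0.006,0.02,0],0.5],
    [[0,0,0],[-0.005,0.018,0],0.5],
    [[0,0,0],[-0.002,0.01,0],0.5],
    [[0,0,0],[0,0.003,0],0.5],
  ],
)

```text
t: 9.42
eef_pos: [0.5338, -0.1259, 0.0529]
orientation: [-3.138, 0.005, -3.133]
contact_force: [-0.7, -7.7, 8.0]
finger_gap: 0.0598
grip_force: 45.2
```

>>> servo_tool(
  plan=[
    [[0,0,0],[0,0,0],0.5],
    [[0,0,0],[0,0,0],0.5],
  ],
)

```text
t: 9.58
eef_pos: [0.5338, -0.1259, 0.0528]
orientation: [-3.14, 0.005, -3.134]
contact_force: [-2.3, -0.6, 10.1]
finger_gap: 0.0599
grip_force: 45.6
```

Run:
```python
from h import *
a,d=grab("side");b,_=grab("top")
X=cloud("side",d)
m=(X[...,2]>.06)&(X[...,2]<.085)&(X[...,0]>.45)&(X[...,0]<.65)&(abs(X[...,1]+.12)<.06)
for c in comps(m,20): print(rect(X[c][:,:2]),c.sum())
cv2.imwrite("pics/a5.png",np.hstack([cv2.resize(a[150:290,240:400],(400,350)),cv2.resize(b[150:290,250:410],(400,350))]))
```

```text
(array([ 522.3, -121.5]), 84.1, 35.1, 75.9) 187
```

View pics/a5.png

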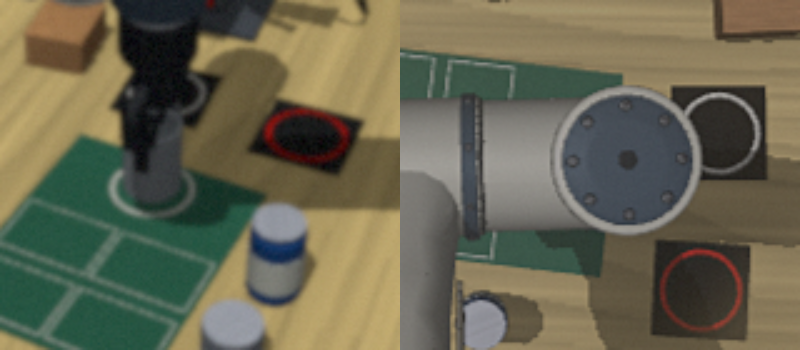

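The liner stands inside the kit circle in the side view. Release, rise, go to the brown pack.

>>> servo_tool(
  plan=[
    [[0,0,0],[0,0,0],-1],
    [[0,0,0],[0,0,0],-1],
    [[0,0,0],[0,0,0],-1],
    [[0,0,0],[0,0,0],-1],
    [[0,0,0],[0,0,0.015],-1],
    [[0,0,0],[0,0,0.035],-1],
    [[0,0,0],[0,0,0.035],-1],
    [[0,0,0],[0,0,0.035],-1],
    [[0,0,0],[0,0,0.01],-1],
    [[0,0,0],[0,0,0],-1],
  ],
)

```text
t: 10.52
eef_pos: [0.5342, -0.1258, 0.1839]
orientation: [-3.141, 0.008, -3.135]
contact_force: [-0.3, 0.4, 0.4]
finger_gap: 0.0854
grip_force: 0.0
```

>>> servo_tool(
  plan=[
    [[0,0,-0.05],[0.001,0.034,0],-1],
    [[0,0,-0.05],[0.001,0.035,0],-1],
    [[0,0,-0.05],[0.001,0.035,0],-1],
    [[0,0,-0.057],[0.001,0.035,0],-1],
    [[0,0,0],[0.001,0.035,0],-1],
    [[0,0,0],[0.002,0.035,0],-1],
    [[0,0,0],[0.002,0.035,0],-1],
    [[0,0,0],[0.002,0.035,0],-1],
    [[0,0,0],[0,0.034,0],-1],
    [[0,0,0],[0,0,0],-1],
  ],
)

```text
t: 11.35
eef_pos: [0.5425, 0.1924, 0.1779]
orientation: [-3.141, -0.002, 2.945]
contact_force: [0.3, -0.9, -0.8]
finger_gap: 0.0851
grip_force: 0.0
```

```bash
cat >> h.py <<'E'
def report():
    o=get_obs();print(o["t"],o["eef_pos"].round(4),o["orientation"].round(3),o["finger_gap"])
    for n in("side","top"):
        im,d=grab(n);X=cloud(n,d)
        m=(X[...,2]>.07)&(X[...,2]<.09)&(X[...,0]>.45)&(X[...,0]<.65)&(abs(X[...,1]+.12)<.07)
        for c in comps(m,20): print(n,"liner",rect(X[c][:,:2]),c.sum())
        for p in packs(n,im,d):
            if abs(p[0][0][0]-530)<120: print(n,p)
E
python3 -c "from h import *;report()"
```

```text
11.35 [0.5425 0.1924 0.1779] [-3.141e+00 -2.000e-03  2.945e+00] 0.08512631030721482
side liner (array([ 535.1, -125. ]), 63.6, 56.5, -69.4) 205
side ((array([542.4, 188.7]), 82.6, 53.0, -11.3), 0.0132, array([116, 136, 150]))
side ((array([543. , 377.6]), 82.5, 52.2, -5.3), 0.0133, array([ 88, 157, 167]))
top liner (array([ 538.5, -126.1]), 57.6, 57.1, -43.4) 166
top ((array([570.3, 180.5]), 51.0, 32.9, 77.5), 0.014, array([105, 122, 141]))
```

>>> servo_tool(
  plan=[
    [[0,0,0],[0.002,-0.006,-0.03],-1],
    [[0,0,0],[0,0,-0.035],-1],
    [[0,0,0],[0,0,-0.035],-1],
    [[0,0,0],[0,0,-0.03],-1],
    [[0,0,0],[0,0,-0.018],-1],
    [[0,0,0],[0,0,-0.005],-1],
    [[0,0,0],[0,0,0],-1],
    [[0,0,0],[0,0,0],-1],
  ],
)

```text
t: 12.12
eef_pos: [0.5459, 0.1811, 0.0279]
orientation: [3.141, 0.001, 2.94]
contact_force: [0.8, -0.3, 1.3]
finger_gap: 0.0854
grip_force: 0.0
```

>>> servo_tool(
  plan=[
    [[0,0,0],[0,0,0],0.1],
    [[0,0,0],[0,0,0],0.1],
    [[0,0,0],[0,0,0],0.1],
    [[0,0,0],[0,0,0],0.1],
    [[0,0,0],[0,0,0],0.1],
  ],
  squeeze=20,
)

```text
t: 12.53
eef_pos: [0.5454, 0.1817, 0.0275]
orientation: [3.141, 0.001, 2.941]
contact_force: [0.3, -0.1, -0.4]
finger_gap: 0.0387
grip_force: 0.0
```

>>> servo_tool(
  plan=[
    [[0,0,0],[0,0.004,0],-1],
    [[0,0,0],[0,0,0],-1],
    [[0,0,0],[0,0,0],-1],
    [[0,0,0],[0,0,0],-1],
    [[0,0,0],[0,0,-0.006],-1],
    [[0,0,0],[0,0,-0.006],-1],
    [[0,0,0],[0,0,0],-1],
    [[0,0,0],[0,0,0],-1],
  ],
)

```text
t: 13.2
eef_pos: [0.5447, 0.1852, 0.0142]
orientation: [-3.14, -0.001, 2.941]
contact_force: [-0.2, 1.1, -0.7]
finger_gap: 0.0857
grip_force: 0.0
```

>>> servo_tool(
  plan=[
    [[0,0,0],[0,0,0],0.1],
    [[0,0,0],[0,0,0],0.1],
    [[0,0,0],[0,0,0],0.1],
    [[0,0,0],[0,0,0],0.1],
    [[0,0,0],[0,0,0],0.1],
  ],
  squeeze=25,
)

```text
t: 13.62
eef_pos: [0.5455, 0.1858, 0.0155]
orientation: [3.141, 0.001, 2.941]
contact_force: [-0.9, 0.8, 1.9]
finger_gap: 0.0495
grip_force: 27.0
```

>>> servo_tool(
  plan=[
    [[0,0,0],[0.003,-0.006,-0.001],0.1],
    [[0,0,0.02],[0.007,-0.015,0],0.1],
    [[0,0,0.03],[0.008,-0.018,0],0.1],
    [[0,0,0.03],[0.008,-0.018,0],0.1],
    [[0,0,0.03],[0.008,-0.018,0],0.1],
    [[0,0,0],[0.008,-0.018,0],0.1],
    [[0,0,0],[0.007,-0.015,0],0.1],
    [[0,0,0],[0.004,-0.009,0],0.1],
    [[0,0,0],[0.002,-0.003,0],0.1],
    [[0,0,0],[0,0,0],0.1],
  ],
)

```text
t: 14.45
eef_pos: [0.6016, 0.0651, 0.0154]
orientation: [3.141, 0.003, 3.05]
contact_force: [0.5, -1.3, 6.1]
finger_gap: 0.0492
grip_force: 27.5
```

>>> servo_tool(
  plan=[
    [[0,0,0],[0,0,0],0.1],
    [[0,0,0],[0,0,0],0.1],
  ],
)

```text
t: 14.62
eef_pos: [0.6016, 0.0651, 0.0154]
orientation: [-3.142, 0.003, 3.051]
contact_force: [0.4, -1.6, 5.2]
finger_gap: 0.0487
grip_force: 27.4
```

Run:
```python
from h import *
report()
a,d=grab("side");b,_=grab("top")
cv2.imwrite("pics/a6.png",np.hstack([cv2.resize(a[190:310,200:360],(400,300)),cv2.resize(b[150:270,200:360],(400,300))]))
```

```text
14.6167 [0.6016 0.0651 0.0154] [-3.142e+00  3.000e-03  3.051e+00] 0.048697283163143944
side liner (array([ 534.6, -124.8]), 59.2, 58.9, -31.7) 197
side ((array([584.6,  68.6]), 71.4, 54.9, 88.2), 0.0133, array([ 83,  94, 101]))
side ((array([543. , 377.2]), 82.4, 51.9, -5.7), 0.0132, array([ 90, 159, 168]))
top liner (array([ 538.5, -126.3]), 59.4, 56.5, -88.4) 165
```

View pics/a6.png

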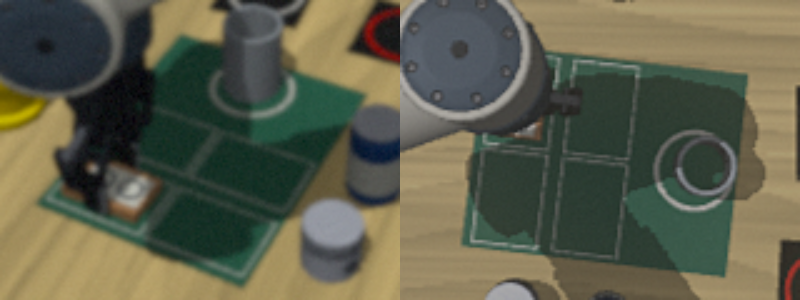

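Brown pack lies in bay4 by the side view; liner sits ~6 mm off-centre toward −y (to be corrected). Release and go to the yellow pack.

>>> servo_tool(
  plan=[
    [[0,0,0],[0,0,0],-1],
    [[0,0,0],[0,0,0],-1],
    [[0,0,0],[0,0,0],-1],
    [[0,0,0],[0,0,0],-1],
    [[0,0,0],[0,0,0.02],-1],
    [[0,0,0],[0,0,0.03],-1],
    [[0,0,0],[0,0,0.03],-1],
    [[0,0,0],[0,0,0],-1],
  ],
)

```text
t: 15.48
eef_pos: [0.6039, 0.066, 0.1006]
orientation: [3.139, 0.011, 3.052]
contact_force: [0.6, -0.3, 1.5]
finger_gap: 0.085
grip_force: 0.0
```

>>> servo_tool(
  plan=[
    [[0,0,0],[-0.006,0.034,0],-1],
    [[0,0,0],[-0.006,0.034,0],-1],
    [[0,0,0],[-0.006,0.034,0],-1],
    [[0,0,0],[-0.006,0.034,0],-1],
    [[0,0,0],[-0.006,0.034,0],-1],
    [[0,0,0],[-0.006,0.035,0],-1],
    [[0,0,0],[-0.006,0.035,0],-1],
    [[0,0,0],[-0.007,0.035,0],-1],
    [[0,0,0],[-0.007,0.035,0],-1],
    [[0,0,0],[0,0,0],-1],
  ],
)

```text
t: 16.32
eef_pos: [0.5424, 0.3812, 0.093]
orientation: [3.14, -0.0, 3.056]
contact_force: [-0.7, -1.4, 0.1]
finger_gap: 0.0854
grip_force: 0.0
```

```bash
python3 -c "from h import *;report()"
```

```text
16.3167 [0.5424 0.3812 0.093 ] [ 3.14  -0.     3.056] 0.08544347527272836
side ((array([542.9, 377.7]), 82.5, 52.3, -5.3), 0.0133, array([ 75, 132, 140]))
top liner (array([ 538.5, -126. ]), 58.8, 56.6, -87.8) 168
top ((array([602.4,  64.5]), 81.6, 50.4, -5.2), 0.014, array([113, 125, 138]))
top ((array([563.5, 371.8]), 53.2, 49.2, 83.4), 0.0138, array([ 91, 145, 150]))
```

Brown is exactly in bay4. Now grip yellow.

>>> servo_tool(
  plan=[
    [[0,0,0],[0.002,-0.003,-0.02],-1],
    [[0,0,0],[0,0,-0.025],-1],
    [[0,0,0],[0,0,-0.02],-1],
    [[0,0,0],[0,0,-0.008],-1],
    [[0,0,0],[0,0,-0.005],-1],
    [[0,0,0],[0,0,0],-1],
    [[0,0,0],[0,0,0],-1],
  ],
)

```text
t: 17.0
eef_pos: [0.547, 0.3725, 0.0171]
orientation: [3.141, 0.001, 3.05]
contact_force: [0.2, 1.0, 1.0]
finger_gap: 0.0853
grip_force: 0.0
```

>>> servo_tool(
  plan=[
    [[0,0,0],[0,0,0],0.1],
    [[0,0,0],[0,0,0],0.1],
    [[0,0,0],[0,0,0],0.1],
    [[0,0,0],[0,0,0],0.1],
    [[0,0,0],[0,0,0],0.1],
  ],
)

```text
t: 17.42
eef_pos: [0.5469, 0.3734, 0.0174]
orientation: [3.14, 0.002, 3.051]
contact_force: [-0.6, 0.7, 5.4]
finger_gap: 0.0494
grip_force: 27.1
```

>>> servo_tool(
  plan=[
    [[0,0,0],[-0.001,-0.008,-0.001],0.1],
    [[0,0,0],[-0.003,-0.018,0],0.1],
    [[0,0,0],[-0.003,-0.02,0],0.1],
    [[0,0,0],[-0.003,-0.02,0],0.1],
    [[0,0,0],[-0.003,-0.02,0],0.1],
    [[0,0,0],[-0.003,-0.02,0],0.1],
    [[0,0,0],[-0.003,-0.02,0],0.1],
    [[0,0,0],[-0.003,-0.015,0],0.1],
    [[0,0,0],[-0.002,-0.009,0],0.1],
    [[0,0,0],[0,0,0],0.1],
  ],
)

```text
t: 18.25
eef_pos: [0.524, 0.2222, 0.0173]
orientation: [3.139, 0.005, 3.051]
contact_force: [0.7, -2.3, 9.4]
finger_gap: 0.049
grip_force: 27.6
```

```bash
python3 -c "from h import *;report()"
```

```text
18.25 [0.524  0.2222 0.0173] [3.139 0.005 3.051] 0.049038938041581215
side ((array([505.4, 223.2]), 72.5, 53.6, 87.7), 0.0135, array([ 78, 119, 125]))
top liner (array([ 538.5, -126.1]), 59.0, 56.5, -88.4) 168
top ((array([604.1,  64.5]), 81.0, 50.3, -5.2), 0.0139, array([117, 129, 142]))
```

Pack follows (near end 36 mm from centre as expected). Remaining (−0.025, −0.149).

>>> servo_tool(
  plan=[
    [[0,0,0],[-0.001,-0.008,0],0.1],
    [[0,0,0],[-0.003,-0.018,0],0.1],
    [[0,0,0],[-0.003,-0.02,0],0.1],
    [[0,0,0],[-0.004,-0.02,0],0.1],
    [[0,0,0],[-0.004,-0.02,0],0.1],
    [[0,0,0],[-0.003,-0.02,0],0.1],
    [[0,0,0],[-0.003,-0.02,0],0.1],
    [[0,0,0],[-0.003,-0.015,0],0.1],
    [[0,0,0],[-0.001,-0.008,0],0.1],
    [[0,0,0],[0,0,0],0.1],
  ],
)

```text
t: 19.18
eef_pos: [0.4997, 0.0732, 0.0173]
orientation: [3.14, 0.006, 3.051]
contact_force: [0.2, -1.6, 10.0]
finger_gap: 0.0491
grip_force: 27.6
```

>>> servo_tool(
  plan=[
    [[0,0,0],[0,0,0],0.1],
    [[0,0,0],[0,0,0],-1],
    [[0,0,0],[0,0,0],-1],
    [[0,0,0],[0,0,0],-1],
    [[0,0,0],[0,0,0],-1],
    [[0,0,0],[0,0,0.02],-1],
    [[0,0,0],[0,0,0.035],-1],
    [[0,0,0],[0,0,0.035],-1],
    [[0,0,0],[0,0,0.035],-1],
    [[0,0,0],[0,0,0.035],-1],
  ],
)

```text
t: 20.02
eef_pos: [0.4966, 0.0734, 0.1764]
orientation: [-3.141, -0.001, 3.051]
contact_force: [1.8, 0.0, -0.3]
finger_gap: 0.0853
grip_force: 0.0
```

>>> servo_tool(
  plan=[
    [[0,0,0],[0,-0.034,0],-1],
    [[0,0,0],[0,-0.035,0],-1],
    [[0,0,0],[0,-0.035,0],-1],
    [[0,0,0],[0,-0.035,0],-1],
    [[0,0,0],[0,-0.03,0],-1],
    [[0,0,0],[0,-0.03,0],-1],
    [[0,0,0],[0,0,0],-1],
    [[0,0,0],[0,0,0],-1],
  ],
)

```text
t: 20.68
eef_pos: [0.4967, -0.1267, 0.1744]
orientation: [3.142, -0.001, 3.048]
contact_force: [-0.0, -0.2, -0.3]
finger_gap: 0.0853
grip_force: 0.0
```

```bash
python3 -c "from h import *;report()"
```

```text
20.6833 [ 0.4967 -0.1267  0.1744] [ 3.142e+00 -1.000e-03  3.048e+00] 0.0853150914815302
side liner (array([ 534.9, -124.6]), 61.9, 56.3, -69.0) 199
side ((array([597.8,  69.4]), 83.0, 56.3, -5.3), 0.0132, array([118, 137, 151]))
side ((array([495.2,  76.9]), 82.2, 54.7, -5.0), 0.0132, array([ 93, 164, 174]))
top ((array([603.3,  64.5]), 79.8, 50.3, -5.2), 0.0138, array([110, 121, 134]))
```

Both packs are well inside. Now regrip the liner to nudge it to centre.

>>> servo_tool(
  plan=[
    [[0,0,0],[0.02,0,0],-1],
    [[0,0,0],[0.019,0,0],-1],
    [[0,0,0],[0,0,-0.02],-1],
    [[0,0,0],[0,0,-0.035],-1],
    [[0,0,0],[0,0,-0.035],-1],
    [[0,0,0],[0,0,-0.033],-1],
    [[0,0,0],[0,0,0],-1],
    [[0,0,0],[0,0,0],-1],
    [[0,0,0],[0,0,0],-1],
  ],
  squeeze=30,
)

```text
t: 21.53
eef_pos: [0.5377, -0.1251, 0.0541]
orientation: [-3.141, 0.003, 3.052]
contact_force: [1.3, -0.3, 0.8]
finger_gap: 0.0853
grip_force: 0.0
```

>>> servo_tool(
  plan=[
    [[0,0,0],[-0.001,0,0],0.5],
    [[0,0,0],[0,0,0],0.5],
    [[0,0,0],[0,0,0],0.5],
    [[0,0,0],[0,0,0],0.5],
    [[0,0,0],[0,0,0],0.5],
    [[0,0,0],[0,0,0],0.5],
  ],
)

```text
t: 22.03
eef_pos: [0.5365, -0.1256, 0.0544]
orientation: [3.142, 0.004, 3.051]
contact_force: [-1.7, 0.5, 5.5]
finger_gap: 0.0602
grip_force: 31.2
```

>>> servo_tool(
  plan=[
    [[0,0,0],[-0.001,0.002,0],0.5],
    [[0,0,0],[-0.001,0.002,0],0.5],
    [[0,0,0],[-0.001,0.0015,0],0.5],
    [[0,0,0],[0,0,0],0.5],
    [[0,0,0],[0,0,0],0.5],
    [[0,0,0],[0,0,0],0.5],
  ],
)

```text
t: 22.53
eef_pos: [0.5346, -0.1209, 0.0545]
orientation: [-3.14, 0.006, 3.052]
contact_force: [0.8, -3.8, 6.5]
finger_gap: 0.0602
grip_force: 32.2
```

>>> servo_tool(
  plan=[
    [[0,0,0],[0,0,0],-1],
    [[0,0,0],[0,0,0],-1],
    [[0,0,0],[0,0,0],-1],
    [[0,0,0],[0,0,0],-1],
    [[0,0,0],[0,0,0.02],-1],
    [[0,0,0],[0,0,0.035],-1],
    [[0,0,0],[0,0,0.035],-1],
    [[0,0,0],[0,0,0.035],-1],
    [[0,0,0],[0,0,0.02],-1],
    [[0,0,0],[0,0,0],-1],
  ],
)

```text
t: 23.37
eef_pos: [0.5346, -0.1203, 0.2024]
orientation: [-3.141, 0.009, 3.051]
contact_force: [0.4, -0.5, 0.1]
finger_gap: 0.0854
grip_force: 0.0
```

>>> servo_tool(
  plan=[
    [[0,0,0],[-0.012,-0.035,0],-1],
    [[0,0,0],[-0.012,-0.035,0],-1],
    [[0,0,0],[-0.012,-0.035,0],-1],
    [[0,0,0],[-0.012,-0.035,0],-1],
    [[0,0,0],[-0.012,-0.035,0],-1],
    [[0,0,0],[-0.012,-0.035,0],-1],
    [[0,0,0],[-0.012,-0.035,0],-1],
    [[0,0,0],[-0.012,-0.035,0],-1],
    [[0,0,0],[-0.012,-0.035,0],-1],
    [[0,0,0],[0,0,0],-1],
  ],
)

```text
t: 24.2
eef_pos: [0.4212, -0.4394, 0.1952]
orientation: [3.141, -0.003, 3.046]
contact_force: [1.1, 1.8, -1.1]
finger_gap: 0.085
grip_force: 0.0
```

Run:
```python
from h import *
report()
a,d=grab("side");b,_=grab("top")
cv2.imwrite("pics/a7.png",np.hstack([cv2.resize(a[170:310,200:360],(400,350)),cv2.resize(b[150:290,210:370],(400,350))]))
cv2.imwrite("pics/a8.png",np.hstack([a,b])[:, ::1] if 0 else b)
```

```text
24.2 [ 0.4212 -0.4394  0.1952] [ 3.141e+00 -3.000e-03  3.046e+00] 0.08504635192107576
side liner (array([ 532.4, -119.7]), 59.7, 59.1, 52.5) 213
side ((array([597.8,  68.9]), 82.8, 55.3, -5.3), 0.013, array([117, 136, 149]))
side ((array([495.5,  76.9]), 81.6, 54.7, -5.0), 0.0132, array([ 92, 162, 172]))
top liner (array([ 535.9, -121.2]), 58.7, 56.5, -88.1) 165
top ((array([603.3,  64.5]), 79.8, 50.4, -5.2), 0.0142, array([108, 120, 132]))
top ((array([500.7,  72.9]), 79.7, 50.5, -5.2), 0.0141, array([103, 142, 145]))
```

View pics/a7.png

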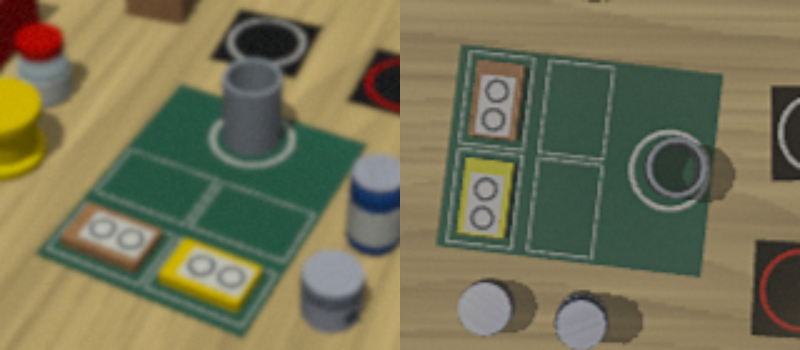

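View pics/a8.png

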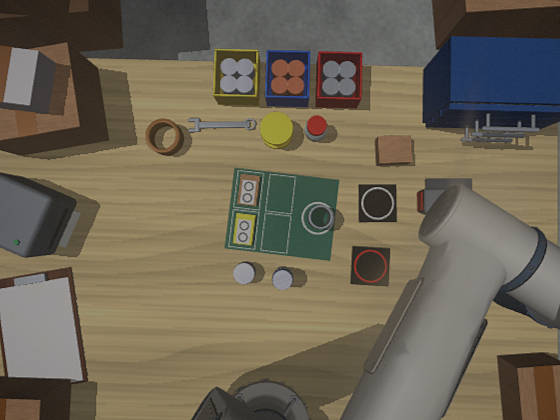

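Both packs lie inside their bays (top crop, brown (497,100) and yellow (485,198)) and the liner is within the kit circle. Everything else stands where it was.

```bash
python3 -c "from rig import job;print(job.finish_job())"
```

```text
the job is handed in; nothing more can be done
None
```

The job is handed in: both packs present (brown and yellow) lie squared up in their own outlines; the liner went to the scan circle, the trigger was squeezed to 41 mm and sprang back, and the liner then slid into the mat circle, with one small re-centring nudge later.

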